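# Load the full slide magazine by feel

### The arm

A 7-joint arm with a two-finger parallel gripper is mounted at the origin on the work surface. World frame = base frame: x ahead of the robot, y to its left, z up, the work surface at z = 0. Lengths are in mm, angles in rad, forces in N, time in s.
With the tool pointing down it reaches from about 400 to 875 mm from the base axis. Payload 4.4 kg.
Tool frame: the origin (TCP) lies between the finger pads; the fingertips stand 17 mm ahead of it and the grasp point (between the pads) lies 2 mm behind it; z points along the fingers, y is the line along which they close (so a half turn about z gives the same grasp; the last joint's range is limited). The gripper opens to 85 mm and grips with 20 to 120 N. Pads are 22 mm wide; open, the fingers measure 114 mm over their backs; the gripper's body (76 mm by 85 mm) begins 54 mm behind the grasp point. The pads swing forward as they close: fully open they stand 13 mm farther back than shut.
Start: joints at [-1.266, 0.628, 0.038, 1.517, -0.027, 0.996, -0.02], TCP at [235.513, 605.848, 248.313] pointing down, gripper open.
Joint ranges: [-3.06, 3.06], [-0.37, 2.12], [-1.25, 1.32], [0.18, 2.47], [-1.1, 4.24], [0.23, 1.98], [-2.94, 2.94]. Speed limits (rad/s): [2.57, 2.57, 3.14, 3.14, 3.14, 3.14, 3.14].

### API

Orientations are given as [roll, pitch, yaw] about the fixed x, y, z axes, in that order (R = Rz(yaw) Ry(pitch) Rx(roll)).
In Python, from cell import sensors, get_image, ctrl gives the robot as it stands.
- The arm moves only by the tool send_rows, never from a script. Its argument "series" is a list of rows, each a list of 3 entries, a list of its own where there are three numbers: the finger opening in mm, from 0 to 85.4, then the shift along the world's x, y, z in units of 60 mm (1.0 is 60 mm), then the turn, a rotation vector about the world's x, y, z in units of 5 degrees (1.0 is 5 degrees). A call has 1 to 8 rows; each row shifts and turns the commanded pose from where the row before left it; what a row does not reach is not made up. A row lasts 1/8 s, in which the tool goes at most 62.5 mm and 10.7 degrees, less where a joint would pass 70% of its speed; a pose out of reach is approached as far as the arm can. A call is refused whole if a number of a shift passes 1 or a number of a turn 1, either way. A call with a gripper value outside its range is refused whole. The fingers move at their own pace and stop on an object; the grip force is fixed at half the most. Time passes only in rows, so rows that do not move let the fingers close. It gives the time, the measured TCP pose, the force, the opening and the grip force at its end, in the units of the state.
- sensors.read_state(): the state, without advancing time (a new reading comes with each control period).
- get_image(name): name is "scene" or "top" or "wrist"; returns a dict with "img" (480x640x3 uint8, red, green, blue), "depth" (480x640 float32, mm along the optical axis (not along the pixel's ray), 0 where there is no reading), "vfov" (degrees; the focal length in pixels is half the picture's height over the tangent of half this angle, whatever the lens; pixels are square), "cx", "cy" (the principal point, pixels), "world_to_cam" (4x4, takes a point from world to camera coordinates). Camera axes: x right, y down, z forward; pixel columns grow to the right and rows downward; lengths in mm; the calibration is good to about 2 mm. A picture is of the moment at which its call begins.
- ctrl.finish_job(): hands the job in; it is judged then, once.
The state is a dict: "clock": time; "qpos": joint angles; "qd": joint speeds; "tau": joint torques, N m; "eef_pos": TCP position; "tool_rot": TCP orientation; "force": force on the tool from outside, world axes, zero at the start; "torque": the same for the moment, N m; "width": finger opening in mm; "gripper_force": force on a finger pad.
Only numpy, scipy, OpenCV 4.12 (cv2) and the standard library are available. Lean on these libraries where they do the work, as an engineer would, in place of code of your own. Each camera call takes 0.05 s, during which the arm holds its last target. There are 200 camera calls.

### The job

Two look-alike blue slide magazines stand on the sloping rack: one is full of glass slides and clearly heavier, the other is empty. Find the full one by its weight, set it gently and squarely down on the sprung pan in the loading nest, then lay the aluminium spacer frame flat on it and, last, the orange cover flat on the spacer with its grip bar up. The empty magazine must end in its own place on the rack, as it stood, and the bottle, the dish and the tip box must be left alone.

Things in the scene. Friction and masses are not known exactly. Their poses are not given: they have to be found in the camera images.
- magazine_a: Closed blue box with a white top, 100 (x) x 46 (y) x 56 (z) mm; origin at the centre of its underside, z out through its white top. It stands on the rack leaning 30 degrees, its top towards the robot. It looks just like magazine_b; which of the two is full changes from start to start. Full about 0.52 to 0.64 kg, empty about 0.24 kg. The contents may shift by 1 mm.
- magazine_b: As magazine_a, in the other bay of the rack.
- rack: Fixed wooden rack, 130 x 240 mm, with a board that slopes up 30 degrees away from the robot. Origin on the bench under the middle; x points uphill (level), y along the row of two bays, z up. A metal lip at the lower edge stands 14 mm above the board; beside each magazine run metal strips 6 mm wide and 7 mm high, 3 mm from its sides.
- bay_left (a point): Point on the rack's board, 50 mm above the bench, where the centre of the underside of the +y magazine rests at the start. Axes as the rack's (not tilted).
- bay_right (a point): The same for the -y magazine; the bays are 140 mm apart.
- nest: Fixed nest: dark base 144 (x) x 88 (y) x 14 mm, four aluminium corner guides 112 mm high with lips flaring outward to 127 mm, round a pocket of 108 (x) x 54 (y) mm, open above and mid-side (70 mm gaps in the long sides, for the fingers). Origin under the centre, on the bench; x along the pocket's long side, z up. All three parts may go in either way round.
- nest_seat (a point): Centre of the top of the unloaded green pan in the nest, 40 mm above the bench; axes as the nest's.
- pan (a joint): How far the nest's sprung pan has sunk (m): 0 empty, at most 0.016; about 0.0014 per newton. It sinks about 3 mm under the empty magazine, 7 to 9 mm under the full one, 10 to 13 mm under the full one with spacer and cover.
- spacer: Loose flat aluminium frame 100 (x) x 46 (y) x 14 (z) mm, rims 10 mm wide along the long sides and 14 mm at the ends; origin at the centre of its underside, lying on the bench; 0.12 kg. Grip it across y.
- cover: Loose orange plate 100 (x) x 46 (y) x 12 (z) mm with a black grip bar on top, 40 (x) x 14 (y) mm, standing 24 mm above the plate (36 mm overall); origin at the centre of its underside, lying on the bench; 0.11 kg.
- oil_bottle: Bystander: amber bottle, 40 mm across, 85 mm high; origin at the centre of its underside.
- dish_stack: Bystander: covered glass dish, 94 mm across, 24 mm high; origin at the centre of its underside.
- tip_box: Bystander: grey box with yellow lid, 80 (x) x 120 (y) x 61 mm; origin at the centre of its underside.
Mind the look-alikes: they are no part of the job. Leave any turquoise look-alike of the magazine_b alone. Of the things that look like the spacer, the larger one is meant.

How it is judged (in metres and radians):
On the way, in this order (a step that is already met when the one before it is completed fails the run):
1. the full magazine stands squarely in the nest, let go, its weight sinking the pan by more than 5.5 mm (((horizontal distance between magazine_a and nest_seat below 0.008 m and angle between magazine_a's own z axis and vertical below 0.08 rad and angle between the x axis of magazine_a and the x axis of nest, either way round below 0.15 rad and z of magazine_a in the frame of nest_seat between -0.018 and -0.005 m and contact force between the fingers and magazine_a below 0.5 N) or (horizontal distance between magazine_b and nest_seat below 0.008 m and angle between magazine_b's own z axis and vertical below 0.08 rad and angle between the x axis of magazine_b and the x axis of nest, either way round below 0.15 rad and z of magazine_b in the frame of nest_seat between -0.018 and -0.005 m and contact force between the fingers and magazine_b below 0.5 N)) and value of joint pan above 0.0055 m), for 0.2 s.
2. the spacer lies flat on the full magazine, let go (((horizontal distance between magazine_a and nest_seat below 0.008 m and angle between magazine_a's own z axis and vertical below 0.08 rad and angle between the x axis of magazine_a and the x axis of nest, either way round below 0.15 rad and z of magazine_a in the frame of nest_seat between -0.018 and -0.005 m and contact force between the fingers and magazine_a below 0.5 N) or (horizontal distance between magazine_b and nest_seat below 0.008 m and angle between magazine_b's own z axis and vertical below 0.08 rad and angle between the x axis of magazine_b and the x axis of nest, either way round below 0.15 rad and z of magazine_b in the frame of nest_seat between -0.018 and -0.005 m and contact force between the fingers and magazine_b below 0.5 N)) and horizontal distance between spacer and nest_seat below 0.008 m and angle between spacer's own z axis and vertical below 0.08 rad and angle between the x axis of spacer and the x axis of nest, either way round below 0.15 rad and z of spacer in the frame of nest_seat between 0.037 and 0.053 m and contact force between the fingers and spacer below 0.5 N), for 0.2 s.
3. the cover lies flat on the spacer, bar up, let go (all of step 2 and horizontal distance between cover and nest_seat below 0.008 m and angle between cover's own z axis and vertical below 0.08 rad and angle between the x axis of cover and the x axis of nest, either way round below 0.15 rad and z of cover in the frame of nest_seat between 0.05 and 0.067 m and contact force between the fingers and cover below 0.5 N), for 0.2 s.
At the end, for the whole second after the job is handed in: Full magazine, spacer, cover stacked in the nest in that order, each within 8 mm of centre, 0.15 rad of its direction, 0.08 rad of level; pan sunk over 9 mm; all released, at rest; empty magazine in its bay within 20 mm of its start, leaning as before (0.42 to 0.63 rad) (((horizontal distance between magazine_a and nest_seat below 0.008 m and angle between magazine_a's own z axis and vertical below 0.08 rad and angle between the x axis of magazine_a and the x axis of nest, either way round below 0.15 rad and z of magazine_a in the frame of nest_seat between -0.018 and -0.005 m and contact force between the fingers and magazine_a below 0.5 N and distance of magazine_b from where it was at the start of the episode below 0.02 m and angle between magazine_b's own z axis and vertical between 0.42 and 0.63 rad and linear speed of each of magazine_a, magazine_b below 0.02 m/s) or (horizontal distance between magazine_b and nest_seat below 0.008 m and angle between magazine_b's own z axis and vertical below 0.08 rad and angle between the x axis of magazine_b and the x axis of nest, either way round below 0.15 rad and z of magazine_b in the frame of nest_seat between -0.018 and -0.005 m and contact force between the fingers and magazine_b below 0.5 N and distance of magazine_a from where it was at the start of the episode below 0.02 m and angle between magazine_a's own z axis and vertical between 0.42 and 0.63 rad and linear speed of each of magazine_b, magazine_a below 0.02 m/s)) and value of joint pan above 0.009 m and horizontal distance between each of spacer, cover and nest_seat below 0.008 m and angle between each of spacer, cover's own z axis and vertical below 0.08 rad and angle between the x axis of each of spacer, cover and the x axis of nest, either way round below 0.15 rad and z of spacer in the frame of nest_seat between 0.037 and 0.053 m and contact force between the fingers and spacer below 0.5 N and z of cover in the frame of nest_seat between 0.05 and 0.067 m and contact force between the fingers and cover below 0.5 N and linear speed of each of spacer, cover below 0.02 m/s); the robot touches nothing.
It fails at once if a bystander is moved more than 15 mm (distance of any of oil_bottle, dish_stack, tip_box from where it was at the start of the episode above 0.015 m).
It fails at once if a magazine is banged or forced into the nest (over 40 N) (contact force between any of magazine_a, magazine_b and nest above 40 N).
It also fails if it takes over 72 s, if anything falls off the work surface, if the arm or the gripper's body presses on something with over 40 N, if the wrist force passes 120 N, or if a joint passes its speed limit or range.

## Working session

There is one attempt and no reset: what is moved stays moved. The work goes in short steps, Python scripts to look and compute and a tool call to move; the robot and the scene stay as the last step left them, time stands still between calls to the robot, and variables do not carry over. Pictures are saved under pics/ and viewed, at most 10 in all, crops included, and the job is handed in when it is done.

Besides the shell and the picture viewer there is one more tool, called after "Call:" by a JSON object that holds its "fn" and its "kwargs". send_rows: Moves the arm, as the interface text tells. Its arguments: {"type":"object","properties":{"series":{"type":"array"}},"required":["series"]}

```bash
mkdir -p pics; cat > h.py <<'E'
import numpy as np, cv2
from cell import sensors, get_image, ctrl
def K(d):
    f=240/np.tan(np.radians(d["vfov"])/2); return f,d["cx"],d["cy"]
def save(d,n,crop=None,s=1):
    im=d["img"][:,:,::-1]
    if crop: x0,y0,x1,y1=crop; im=im[y0:y1,x0:x1]
    cv2.imwrite("pics/"+n,cv2.resize(im,None,fx=s,fy=s,interpolation=cv2.INTER_CUBIC))
def cloud(d):
    f,cx,cy=K(d); v,u=np.mgrid[:480,:640]; z=d["depth"]
    P=np.stack([(u-cx)/f*z,(v-cy)/f*z,z,np.ones_like(z)],-1)
    return (P@np.linalg.inv(d["world_to_cam"]).T)[...,:3]
def ray(d,uv,h):
    f,cx,cy=K(d); T=np.linalg.inv(d["world_to_cam"]); uv=np.atleast_2d(uv).astype(float)
    r=np.c_[(uv[:,0]-cx)/f,(uv[:,1]-cy)/f,np.ones(len(uv))]@T[:3,:3].T
    o=T[:3,3]; return o+r*((h-o[2])/r[:,2])[:,None]
E
python3 - <<'E'
from h import *
for n in("scene","top"):
    d=get_image(n); save(d,n+"0.png"); np.save(n+"0.npy",d,allow_pickle=True); print(n,d["vfov"],np.linalg.inv(d["world_to_cam"])[:3,3].round())
s=sensors.read_state(); print(s)
E
```

```text
scene 52.513037742663954 [1118. -266.  708.]
top 55.19713721161973 [458. -51. 902.]
{'clock': 0.1, 'qpos': array([-1.26581442,  0.62925096,  0.03844364,  1.51828648, -0.02698082,
        0.99630985, -0.02001234]), 'qd': array([-1.12901150e-03, -6.38435378e-04,  6.17066367e-05, -1.45645949e-03,
        4.82939737e-04, -2.96457033e-04,  9.90099143e-04]), 'tau': array([ 3.13369936e-03, -5.64543521e+01,  1.23004630e+00, -1.93976015e+01,
        1.11760560e-02,  5.46373092e-03,  6.84503760e-06]), 'eef_pos': array([235.30272786, 605.33081107, 247.47683676]), 'tool_rot': array([-3.13985631e+00,  3.33878292e-05,  2.77080935e+00]), 'force': array([-0.3966556 ,  0.04098281,  0.12779124]), 'torque': array([-0.05093571, -0.06621191, -0.05809063]), 'gripper_force': 0.0, 'width': 85.37199298128714}
```

View pics/scene0.png

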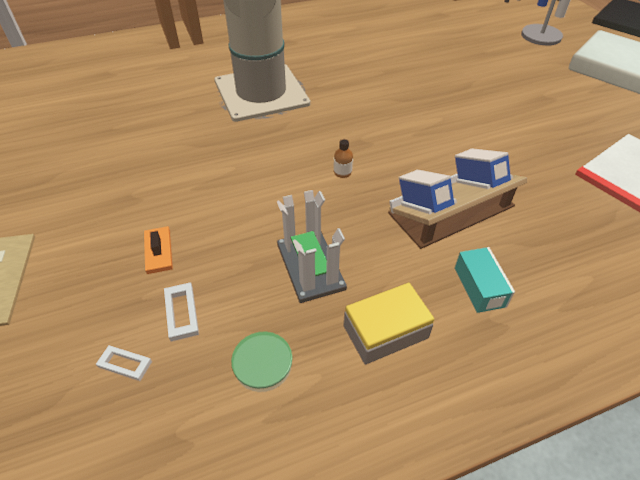

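View pics/top0.png

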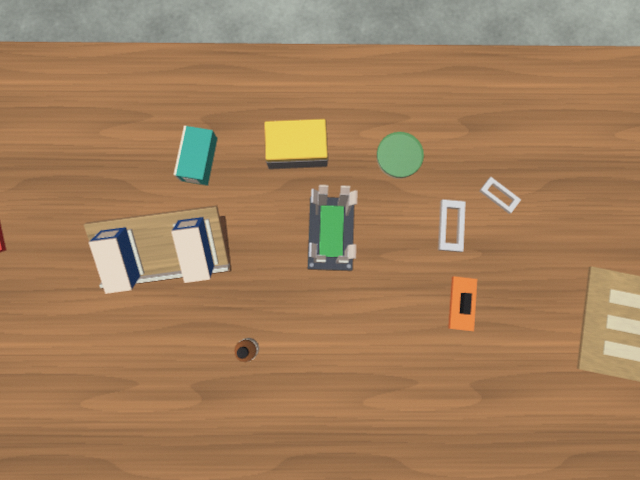

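Top view: magazines at (115,262) and (192,250), with a turquoise decoy at (196,155). The large frame is at (452,225) and the small decoy frame at (500,195). The cover is at (463,303), the nest pan at (332,231), the bottle at (246,350), the dish at (400,155) and the tip box at (296,143). I choose the two blue boxes, the large frame and the orange cover.

```bash
cat > meas.py <<'E'
from h import *
def comps(m,amin=150):
    n,l,st,c=cv2.connectedComponentsWithStats(m.astype(np.uint8)); return [(l==i,c[i],st[i]) for i in range(1,n) if st[i,4]>amin]
def rect(P):
    (cx,cy),(w,h),a=cv2.minAreaRect(P[:,:2].astype(np.float32))
    if w<h: w,h,a=h,w,a+90
    return np.round([cx,cy,w,h,(a+90)%180-90],1)
for n in("top","scene"):
    d=np.load(n+"0.npy",allow_pickle=True).item(); C=cloud(d)
    hsv=cv2.cvtColor(d["img"],cv2.COLOR_RGB2HSV); H,S,V=[hsv[...,i].astype(int) for i in range(3)]
    ok=(d["depth"]>0)&(C[...,0]>300)&(C[...,0]<800)&(C[...,1]>-450)&(C[...,1]<460)
    for name,m in dict(green=(H>50)&(H<72)&(S>130),orange=(H>3)&(H<13)&(S>200)&(V>180),black=(V<45)&(C[...,2]>20),grey=(S<40)&(V>150),blue=(H>108)&(H<125)&(S>120),teal=(H>82)&(H<95)&(S>130),yellow=(H>22)&(H<31)&(S>180)).items():
        for q,c,st in comps(m&ok,120 if name!="black" else 40):
            P=C[q]; print(n,name,c.round(),"rect",rect(P),"z%%",np.percentile(P[:,2],[3,50,97]).round(1))
    # white tops / lid planes
    for q,c,st in comps((S<60)&(V>170)&ok&(C[...,2]>75)&(C[...,1]>90),300):
        P=C[q]; p0=P.mean(0); 
        for _ in range(3):
            U,s,Vt=np.linalg.svd(P-p0,full_matrices=False); nn=Vt[2]*np.sign(Vt[2,2]); r=np.abs((P-p0)@nn); P=P[r<4]; p0=P.mean(0)
        # in-plane rect
        x=np.cross([0,1,0],nn); x/=np.linalg.norm(x); y=np.cross(nn,x)
        Q=np.c_[(P-p0)@x,(P-p0)@y]; r=rect(Q); ctr=p0+x*r[0]+y*r[1]
        a=np.radians(r[4]); L=x*np.cos(a)+y*np.sin(a)
        print(n,"TOP",c.round(),"ctr",ctr.round(1),"n",nn.round(3),"tilt",np.degrees(np.arccos(nn[2])).round(1),"size",r[2:4],"long",L.round(3))
d=np.load("top0.npy",allow_pickle=True).item(); save(d,"crop1.png",(70,180,500,345),1.8)
E
python3 meas.py
```

```text
top green [331. 229.] rect [592.5 -81.9  94.4  40.4  -1.4] z%% [38.2 41.1 43.8]
top black [465. 303.] rect [ 456.  -335.6   36.7   13.1   -6.5] z%% [21.1 35.5 40. ]
top grey [499. 194.] rect [ 670.9 -422.4   75.3   37.2   50.9] z%% [ 4.9 11.  14.1]
top grey [349. 196.] rect [ 643.6 -110.8   38.    20.4   36.7] z%% [ 53.8 120.2 128.4]
top grey [452. 225.] rect [ 609.6 -321.7  104.4   47.1   -5.1] z%% [ 5.1 14.6 17.9]
top grey [211. 242.] rect [568.2 141.9  79.8   9.9   8.3] z%% [35.  57.6 77.8]
top grey [186. 258.] rect [534.4 213.9 143.7  86.4 -83. ] z%% [ 32.2  96.  122.8]
top grey [135. 252.] rect [548.1 280.8  77.9  10.8   8.2] z%% [35.5 57.6 79.4]
top grey [110. 265.] rect [519.7 316.8  86.8  72.4   6.9] z%% [ 76.7 100.6 122.8]
top grey [348. 254.] rect [ 543.6 -112.1   54.    20.8  -38.3] z%% [ 33.7 120.9 129.3]
top blue [205. 242.] rect [560.3 145.8 104.9  13.7  15.8] z%% [ 47.8  81.  111.1]
top blue [127. 254.] rect [541.3 284.9 108.7  23.   20.5] z%% [ 44.5  79.7 111.7]
top teal [197. 154.] rect [742.3 180.9 100.2  53.1  -8.9] z%% [18.8 46.9 49.8]
top TOP [191. 254.] ctr [538
[... 860 characters left out ...]
31.3] z%% [114.2 125.2 130. ]
scene grey [180. 310.] rect [ 607.2 -320.1  105.1   46.2   -4.9] z%% [ 9.2 15.8 18.1]
scene grey [126. 362.] rect [ 671.  -420.6   77.6   35.7   50.6] z%% [ 4.2 12.1 14.5]
scene blue [499. 172.] rect [578.9 312.8  47.   25.6 -83. ] z%% [ 77.7  93.1 119.3]
scene blue [441. 196.] rect [597.5 174.3  48.6  25.7 -83.1] z%% [ 77.6  95.8 119.3]
scene teal [478. 261.] rect [738.3 183.3  84.7  51.6  -8.3] z%% [45.7 48.  50. ]
scene TOP [482. 154.] ctr [522.4 305.7 101.4] n [-0.488 -0.072  0.87 ] tilt 29.6 size [102.5  48.6] long [0.859 0.137 0.494]
scene TOP [425. 177.] ctr [540.5 166.9 100.9] n [-0.488 -0.069  0.87 ] tilt 29.5 size [100.7  48.7] long [0.863 0.115 0.493]
```

View pics/crop1.png

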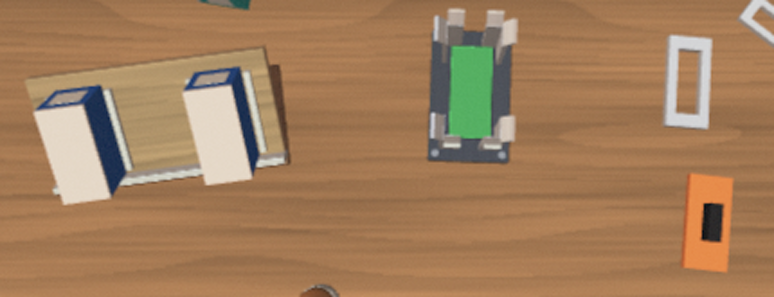

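The crop confirms two blue, white-topped boxes leaning on the rack, the large frame at crop (688,82), the cover at (708,222) and the green pan at (470,92). I'll move to a standoff over the left magazine, tool along its axis.

Call:
{"fn": "send_rows", "kwargs": {"series": [[85,[0.5,-0.6,0],[0,0,0.96]],[85,[0.5,-0.6,0],[0,0,0.96]],[85,[0.5,-0.6,0],[0,0,0.96]],[85,[0.5,-0.6,0],[0,0,0.96]],[85,[0.5,-0.65,0],[0,0,0.96]],[85,[0.5,-0.65,0],[0,0,0.98]],[85,[0.5,-0.65,0],[0.134,-0.99,0]],[85,[0.5,-0.65,0],[0.134,-0.99,0]]]}}

```text
clock: 1.1
eef_pos: [476.6, 304.1, 248.1]
tool_rot: [-3.141, 0.177, -3.009]
force: [0.8, -1.0, 0.1]
width: 85.0
gripper_force: 0.0
```

Call:
{"fn": "send_rows", "kwargs": {"series": [[85,[0,0,-0.2],[0.134,-0.99,0]],[85,[0,0,-0.2],[0.134,-0.99,0]],[85,[0,0,-0.2],[0.134,-0.99,0]],[85,[0,0,-0.2],[0.134,-0.99,0]],[85,[0,0,0],[0,0,0]],[85,[0,0,0],[0,0,0]]]}}

```text
clock: 1.85
eef_pos: [480.0, 299.6, 211.1]
tool_rot: [-3.121, 0.456, -3.012]
force: [-0.8, -0.3, 0.4]
width: 84.8
gripper_force: 0.0
```

```bash
cat > go.py <<'E'
from h import *
from scipy.spatial.transform import Rotation as Ro
def axes_R(z,y):  # tool z, closing line y (sign chosen nearest current)
    z=np.array(z,float);z/=np.linalg.norm(z);y=np.array(y,float);y-=z*(y@z);y/=np.linalg.norm(y)
    return np.c_[np.cross(y,z),y,z]
def need(pos,z=None,y=None,show=True):
    s=sensors.read_state(); R=Ro.from_euler("xyz",s["tool_rot"]).as_matrix()
    print("t %.2f"%s["clock"],"tcp",s["eef_pos"].round(1),"toolz",R[:,2].round(3),"tooly",R[:,1].round(3),"F",s["force"].round(2),"w %.1f"%s["width"],"q",s["qpos"].round(2))
    d=np.array(pos)-s["eef_pos"]; print("delta mm",d.round(1),"units",(d/60).round(3))
    if z is not None:
        y=np.array(y,float); y*=np.sign(y@R[:,1]); rv=Ro.from_matrix(axes_R(z,y)@R.T).as_rotvec(degrees=True); print("rot units",(rv/5).round(3))
E
python3 - <<'E'
from go import *
n=np.array([-.493,-.068,.867]); c=np.array([520.8,305.2,100.5])
need(c+90*n-13*n,-n,[-.134,.991,0])
d=get_image("wrist"); save(d,"w1.png"); np.save("w1.npy",d,allow_pickle=True)
E
```

```text
t 1.85 tcp [480.  299.6 211.1] toolz [ 0.44   0.037 -0.897] tooly [-0.121  0.993 -0.018] F [-0.78 -0.3   0.43] w 84.8 q [-0.91  0.46  0.19  2.16  0.87  0.25  0.12]
delta mm [  2.9   0.3 -43.9] units [ 0.048  0.006 -0.731]
rot units [ 0.313 -0.706  0.165]
```

View pics/w1.png

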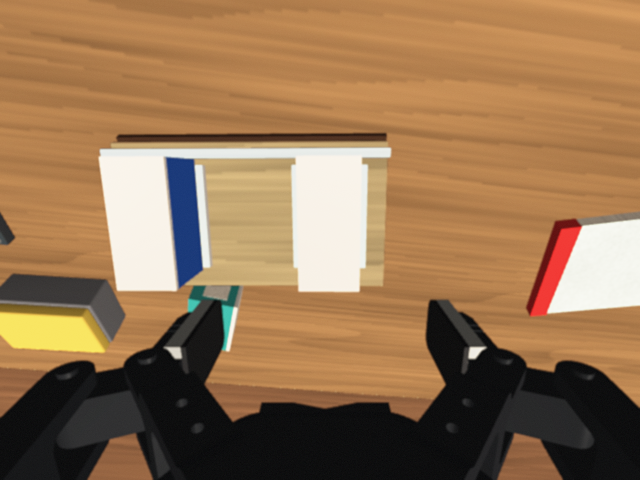

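Wrist view: the left magazine top spans (295–362, 155–292), centred between the fingers. The right one is at (140,222). Joint 6 is near its limit here; it should ease lower down and farther out.

Call:
{"fn": "send_rows", "kwargs": {"series": [[85,[0.2,0,-0.4],[0,0,0]],[85,[0.2,0,-0.4],[0.1,-0.3,0.08]],[85,[0,0,-0.1],[0.1,-0.3,0.08]],[85,[0,0,0],[0.05,-0.1,0]]]}}

```text
clock: 2.4
eef_pos: [499.7, 296.8, 165.8]
tool_rot: [-3.125, 0.509, -3.005]
force: [-0.5, -0.0, 0.2]
width: 85.1
gripper_force: 0.0
```

```bash
python3 - <<'E'
from go import *
n=np.array([-.493,-.068,.867]); c=np.array([520.8,305.2,100.5])
d=np.load("w1.npy",allow_pickle=True).item(); C=cloud(d); P=C[165:282,305:352].reshape(-1,3)
hsv=cv2.cvtColor(d["img"],cv2.COLOR_RGB2HSV); m=((hsv[...,1]<40)&(hsv[...,2]>200))[150:300,296:361]; Q=C[150:300,296:361][m]
p0=P.mean(0); nn=np.linalg.svd(P-p0,full_matrices=False)[2][2]; print("n",nn.round(3)); Q=Q[abs((Q-p0)@nn)<3]; print("ctr mid-range", ((Q.max(0)+Q.min(0))/2).round(1), p0.round(1))
need(c-13*n,-n,[-.134,.991,0])
E
```

```text
n [ 0.124 -0.992  0.017]
ctr mid-range [463.5 300.2 163.7] [518.9 304.7  98.9]
t 2.40 tcp [499.7 296.8 165.8] toolz [ 0.485  0.05  -0.873] tooly [-0.128  0.992 -0.014] F [-0.49 -0.03  0.17] w 85.1 q [-0.8   0.56  0.07  2.2   1.7   0.27 -0.7 ]
delta mm [ 27.6   9.3 -76.6] units [ 0.459  0.155 -1.277]
rot units [ 0.193 -0.114  0.073]
```

Call:
{"fn": "send_rows", "kwargs": {"series": [[85,[0,0.1,0],[0.1,-0.06,0.04]],[85,[0.15,0.05,-0.4],[0.1,-0.06,0.04]],[85,[0.15,0.03,-0.4],[0,0,0]],[85,[0.08,0.01,-0.25],[0,0,0]],[85,[0,0,0],[0,0,0]]]}}

```text
clock: 3.02
eef_pos: [522.5, 308.4, 102.5]
tool_rot: [3.139, 0.521, -3.008]
force: [0.9, 0.1, 0.6]
width: 84.7
gripper_force: 0.0
```

```bash
python3 - <<'E'
from go import *
n=np.array([-.493,-.068,.867]); c=np.array([520.8,305.2,100.5])
need(c-13*n,-n,[-.134,.991,0])
E
```

```text
t 3.02 tcp [522.5 308.4 102.5] toolz [ 0.493  0.069 -0.867] tooly [-0.135  0.991  0.002] F [0.85 0.1  0.57] w 84.7 q [-0.66  0.71 -0.11  2.18  2.06  0.4  -1.04]
delta mm [  4.7  -2.3 -13.3] units [ 0.078 -0.038 -0.221]
rot units [-0.01  -0.003  0.001]
```

Call:
{"fn": "send_rows", "kwargs": {"series": [[85,[0.08,-0.04,-0.22],[0,0,0]],[70,[0,0,0],[0,0,0]],[40,[0,0,0],[0,0,0]],[40,[0,0,0],[0,0,0]],[40,[0,0,0],[0,0,0]]]}}

```text
clock: 3.65
eef_pos: [526.9, 306.7, 91.3]
tool_rot: [3.138, 0.524, -3.006]
force: [-3.4, -1.3, 6.9]
width: 45.1
gripper_force: 62.0
```

```bash
python3 - <<'E'
from go import *
n=np.array([-.493,-.068,.867]); c=np.array([520.8,305.2,100.5])
need(c-13*n,-n,[-.134,.991,0]); s=sensors.read_state(); print(s["torque"],s["gripper_force"])
E
```

```text
t 3.65 tcp [526.9 306.7  91.3] toolz [ 0.495  0.071 -0.866] tooly [-0.136  0.991  0.003] F [-3.36 -1.26  6.88] w 45.1 q [-0.63  0.73 -0.14  2.18  2.11  0.43 -1.07]
delta mm [ 0.3 -0.6 -2. ] units [ 0.005 -0.011 -0.034]
rot units [-0.022  0.026 -0.02 ]
[-0.26461279  0.39140549 -0.12856602] 61.99607312679291
```

Gripped at 45 mm. Now I'll lift along its axis to weigh it.

Call:
{"fn": "send_rows", "kwargs": {"series": [[40,[-0.1,-0.014,0.18],[0,0,0]],[40,[-0.15,-0.02,0.26],[0,0,0]],[40,[0,0,0],[0,0,0]],[40,[0,0,0],[0,0,0]],[40,[0,0,0],[0,0,0]]]}}

```text
clock: 4.28
eef_pos: [511.9, 304.1, 116.0]
tool_rot: [3.139, 0.521, -3.007]
force: [0.3, 0.1, -2.9]
width: 45.0
gripper_force: 62.2
```

Call:
{"fn": "send_rows", "kwargs": {"series": [[40,[0,0,0],[0,0,0]]]}}

```text
clock: 4.4
eef_pos: [512.0, 304.0, 116.0]
tool_rot: [3.139, 0.521, -3.007]
force: [-0.2, -0.4, -1.9]
width: 45.6
gripper_force: 62.2
```

Call:
{"fn": "send_rows", "kwargs": {"series": [[40,[0,0,0],[0,0,0]]]}}

```text
clock: 4.53
eef_pos: [512.0, 304.1, 116.2]
tool_rot: [3.139, 0.522, -3.007]
force: [0.3, -0.1, -2.0]
width: 45.3
gripper_force: 62.2
```

About 2.2 N, so the left one is empty. I'll set it back and release.

Call:
{"fn": "send_rows", "kwargs": {"series": [[40,[0.15,0.02,-0.25],[0,0,0]],[40,[0.1,0.014,-0.16],[0,0,0]],[40,[0,0,0],[0,0,0]],[60,[0,0,0],[0,0,0]],[85,[0,0,0],[0,0,0]],[85,[0,0,0],[0,0,0]],[85,[0,0,0],[0,0,0]]]}}

```text
clock: 5.4
eef_pos: [527.0, 306.4, 92.2]
tool_rot: [3.139, 0.523, -3.007]
force: [0.3, -0.3, -0.2]
width: 84.8
gripper_force: 0.0
```

Call:
{"fn": "send_rows", "kwargs": {"series": [[85,[-0.1,-0.014,0.173],[0,0,0]],[85,[-0.2,-0.03,0.35],[0,0,0]],[85,[-0.1,-0.02,0.8],[0,0,0]],[85,[0.15,-0.8,0.3],[0,0,0]],[85,[0.15,-0.9,0],[0,0,0]],[85,[0,-0.55,0],[0,0,0]],[85,[0,0,0],[0,0,0]],[85,[0,0,0],[0,0,0]]]}}

```text
clock: 6.4
eef_pos: [520.9, 168.2, 189.8]
tool_rot: [3.138, 0.523, -3.006]
force: [-0.8, -0.6, -0.4]
width: 85.2
gripper_force: 0.0
```

```bash
python3 - <<'E'
from go import *
n=np.array([-.493,-.068,.867]); c=np.array([539.7,166.5,100.4])
need(c-13*n,-n,[-.134,.991,0])
d=get_image("top"); C=cloud(d); hsv=cv2.cvtColor(d["img"],cv2.COLOR_RGB2HSV); m=(hsv[...,1]<60)&(hsv[...,2]>170)&(C[...,2]>75)&(C[...,1]>270)&(C[...,1]<345)&(C[...,0]<600)
a=np.load("top0.npy",allow_pickle=True).item(); Ca=cloud(a); ha=cv2.cvtColor(a["img"],cv2.COLOR_RGB2HSV); ma=(ha[...,1]<60)&(ha[...,2]>170)&(Ca[...,2]>75)&(Ca[...,1]>270)&(Ca[...,1]<345)&(Ca[...,0]<600)
print(m.sum(),C[m].mean(0),ma.sum(),Ca[ma].mean(0))
save(d,"t2.png",(40,150,360,390),2)
E
```

```text
t 6.40 tcp [520.9 168.2 189.8] toolz [ 0.494  0.071 -0.866] tooly [-0.137  0.991  0.003] F [-0.82 -0.55 -0.39] w 85.2 q [-0.36  0.46 -0.13  2.32  2.14  0.26 -0.86]
delta mm [  25.2   -0.8 -100.7] units [ 0.421 -0.013 -1.679]
rot units [-0.025  0.016 -0.022]
1132 [534.48267131 307.12842874 105.87685903] 1442 [522.87625169 304.73852015 100.44984379]
```

View pics/t2.png

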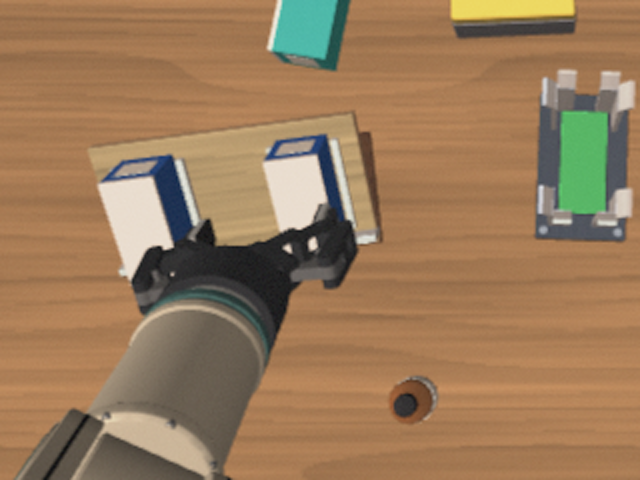

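Left magazine is back in its bay (crop 145,215), as before. Now the right one.

Call:
{"fn": "send_rows", "kwargs": {"series": [[85,[0.02,-0.07,-0.2],[-0.02,0.01,-0.02]],[85,[0.1,0.014,-0.4],[0,0,0]],[85,[0.1,0.014,-0.4],[0,0,0]],[85,[0.1,0.014,-0.4],[0,0,0]],[85,[0.1,0.014,-0.25],[0,0,0]],[85,[0,0,0],[0,0,0]]]}}

```text
clock: 7.2
eef_pos: [545.7, 168.1, 89.1]
tool_rot: [3.141, 0.519, -3.005]
force: [-0.5, 1.0, -0.3]
width: 85.3
gripper_force: 0.0
```

```bash
python3 - <<'E'
from go import *
n=np.array([-.493,-.068,.867]); c=np.array([539.7,166.5,100.4])
need(c-13*n,-n,[-.134,.991,0])
E
```

```text
t 7.20 tcp [545.7 168.1  89.1] toolz [ 0.491  0.068 -0.868] tooly [-0.136  0.991  0.001] F [-0.45  1.01 -0.29] w 85.3 q [-0.2   0.73 -0.34  2.31  2.39  0.53 -1.05]
delta mm [ 0.4 -0.8  0.1] units [ 0.007 -0.013  0.001]
rot units [ 0.006 -0.021 -0.018]
```

Call:
{"fn": "send_rows", "kwargs": {"series": [[70,[-0.01,-0.014,0.02],[0,0,0]],[40,[0,0,0],[0,0,0]],[40,[0,0,0],[0,0,0]],[40,[0,0,0],[0,0,0]],[40,[-0.1,-0.014,0.18],[0,0,0]],[40,[-0.2,-0.03,0.36],[0,0,0]],[40,[0,0,0],[0,0,0]],[40,[0,0,0],[0,0,0]]]}}

```text
clock: 8.2
eef_pos: [527.3, 163.0, 123.6]
tool_rot: [3.141, 0.52, -3.007]
force: [0.3, 0.5, -6.7]
width: 44.7
gripper_force: 64.4
```

Call:
{"fn": "send_rows", "kwargs": {"series": [[40,[0,0,0.3],[0,0,0]],[40,[0,0,0.5],[0,0,0]],[40,[0,0,0],[0,0,0]]]}}

```text
clock: 8.57
eef_pos: [528.8, 163.5, 173.2]
tool_rot: [3.141, 0.525, -3.008]
force: [0.4, 0.3, -6.4]
width: 45.2
gripper_force: 65.9
```

```bash
cat > nest.py <<'E'
from go import *
d=np.load("top0.npy",allow_pickle=True).item(); C=cloud(d); hsv=cv2.cvtColor(d["img"],cv2.COLOR_RGB2HSV)
roi=np.zeros((480,640),bool); roi[180:280,300:362]=1
m=roi&(hsv[...,2]<85)&(C[...,2]<25); ys,xs=np.where(m)
P=ray(d,np.c_[xs,ys],14); print("base dark",cv2.minAreaRect(P[:,:2].astype(np.float32)))
m=roi&(C[...,2]>108)&(C[...,2]<140); print("guides",cv2.minAreaRect(C[m][:,:2].astype(np.float32)), np.percentile(C[m][:,2],[5,50,95]))
n,l,st,c=cv2.connectedComponentsWithStats(m.astype(np.uint8))
for i in range(1,n): print(C[l==i].mean(0).round(1),st[i,4])
g=roi&(hsv[...,0]>50)&(hsv[...,0]<72)&(hsv[...,1]>130); ys,xs=np.where(g)
for n_ in("top","scene"):
  e=np.load(n_+"0.npy",allow_pickle=True).item(); Ce=cloud(e); he=cv2.cvtColor(e["img"],cv2.COLOR_RGB2HSV)
  m=(Ce[...,2]>100)&(Ce[...,2]<135)&(abs(Ce[...,0]-592)<90)&(abs(Ce[...,1]+82)<60); r=cv2.minAreaRect(Ce[m][:,:2].astype(np.float32)); print(n_,"lips",r)
print("pan",cv2.minAreaRect(ray(d,np.c_[xs,ys],40)[:,:2].astype(np.float32)))
need([592,-82,200],[0,0,-1],[0,1,0])
E
python3 nest.py
```

```text
base dark ((589.7169799804688, -82.58362579345703), (83.45901489257812, 138.7962646484375), 86.50567626953125)
guides ((591.8707275390625, -82.67599487304688), (79.7227554321289, 133.27078247070312), 88.16293334960938) [112.71478917 122.59250056 128.7016006 ]
[645.3 -57.7 121.9] 197
[ 642.7 -111.4  121.4] 212
[540.5 -52.7 122.1] 164
[ 538.9 -108.7  121.7] 185
top lips ((591.8707275390625, -82.67599487304688), (79.7227554321289, 133.27078247070312), 88.16293334960938)
scene lips ((592.3809204101562, -80.77691650390625), (79.92674255371094, 134.76145935058594), 88.16937255859375)
pan ((592.5589599609375, -81.73412322998047), (40.53693771362305, 94.3675308227539), 88.1814193725586)
t 8.57 tcp [528.8 163.5 173.2] toolz [ 0.496  0.068 -0.865] tooly [-0.134  0.991  0.001] F [ 0.36  0.28 -6.38] w 45.2 q [-0.3   0.51 -0.2   2.32  2.2   0.31 -0.9 ]
delta mm [  63.2 -245.5   26.8] units [ 1.053 -4.091  0.447]
rot units [-0.411  6.003 -1.5  ]
```

About 6.5 N, so the right one is full. The nest centre is (592.2,-81.8), yaw -1.8°. Carrying it over and levelling.

Call:
{"fn": "send_rows", "kwargs": {"series": [[40,[0,-0.1,0.5],[0,0,0]],[40,[0.1,-0.5,0.6],[-0.134,0.99,0]],[40,[0.15,-0.6,0.1],[-0.134,0.99,0]],[40,[0.15,-0.6,0],[-0.134,0.99,0]],[40,[0.15,-0.6,0],[-0.134,0.99,0]],[40,[0.15,-0.6,0],[-0.134,0.99,0]],[40,[0.15,-0.6,0],[-0.134,0.99,0]],[40,[0.2,-0.4,0],[0,0,-0.96]]]}}

```text
clock: 9.57
eef_pos: [583.7, -9.7, 210.9]
tool_rot: [-3.082, 0.241, -3.108]
force: [0.7, -0.2, -7.0]
width: 44.9
gripper_force: 66.5
```

Call:
{"fn": "send_rows", "kwargs": {"series": [[40,[0,0,0],[0,0,-0.96]],[40,[0,0,0],[0,0,0]],[40,[0,0,0],[0,0,0]]]}}

```text
clock: 9.95
eef_pos: [583.1, -4.2, 212.7]
tool_rot: [-3.082, 0.245, 3.105]
force: [0.0, -0.1, -5.7]
width: 44.8
gripper_force: 66.6
```

```bash
python3 - <<'E'
from go import *
need([592.2,-81.8,230],[0,0,-1],[.032,.9995,0])
for n in("scene","wrist"):
    d=get_image(n); save(d,n+"3.png",(200,60,440,310) if n=="scene" else None,2 if n=="scene" else 1); np.save(n+"3.npy",d,allow_pickle=True)
    C=cloud(d); h=cv2.cvtColor(d["img"],cv2.COLOR_RGB2HSV); m=(h[...,0]>108)&(h[...,0]<125)&(h[...,1]>120)&(C[...,2]>150)&(d["depth"]>0)
    if m.sum()>50: print(n,m.sum(),C[m].min(0).round(1),C[m].max(0).round(1),C[m].mean(0).round(1))
E
```

```text
t 9.95 tcp [583.1  -4.2 212.7] toolz [ 0.24  -0.069 -0.968] tooly [ 0.051  0.997 -0.058] F [ 0.   -0.1  -5.66] w 44.8 q [ 0.28  0.53 -0.54  1.96  0.71  0.59  0.79]
delta mm [  9.1 -77.6  17.3] units [ 0.152 -1.294  0.289]
rot units [0.779 2.779 0.133]
scene 240 [536.3 -31.2 163.1] [643.1  16.5 231.3] [623.4 -13.7 198. ]
wrist 488 [531.4 -27.3 156.8] [559.5  63.6 278.7] [536.4  -4.5 187. ]
```

View pics/scene3.png

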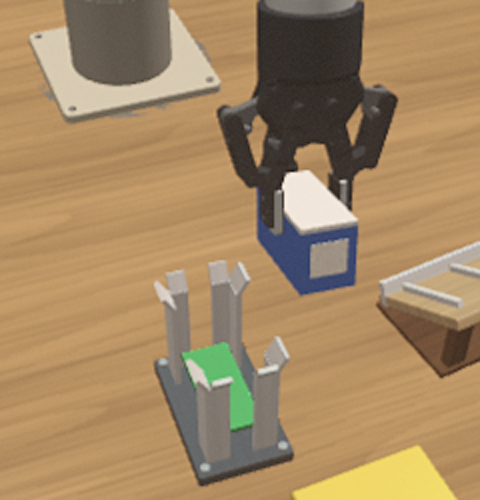

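The magazine is held firmly, at crop (310,235). The joint speed limit cut the turn short, so I'll finish it more slowly.

Call:
{"fn": "send_rows", "kwargs": {"series": [[40,[0,-0.2,0.3],[0.2,0.6,0]],[40,[0.04,-0.25,0.2],[0.2,0.6,0]],[40,[0.04,-0.3,0],[0.2,0.6,0.05]],[40,[0.04,-0.3,0],[0.1,0.5,0.05]],[40,[0.03,-0.25,0],[0.08,0.48,0.03]],[40,[0,0,0],[0,0,0]],[40,[0,0,0],[0,0,0]]]}}

```text
clock: 10.92
eef_pos: [592.5, -81.9, 243.3]
tool_rot: [3.142, 0.001, 3.107]
force: [-0.9, 0.5, -6.9]
width: 44.9
gripper_force: 66.5
```

```bash
python3 - <<'E'
from go import *
need([592.2,-81.8,200],[0,0,-1],[.032,.9995,0])
E
```

```text
t 10.93 tcp [592.5 -81.9 243.3] toolz [ 0.001  0.    -1.   ] tooly [0.034 0.999 0.   ] F [-0.91  0.47 -6.95] w 44.9 q [ 0.51  0.64 -0.69  1.66  0.46  1.01  1.2 ]
delta mm [ -0.3   0.1 -43.3] units [-0.006  0.002 -0.721]
rot units [-0.     0.012  0.027]
```

```bash
python3 - <<'E'
from go import *
for n in("scene","top","wrist"):
    d=get_image(n); C=cloud(d); h=cv2.cvtColor(d["img"],cv2.COLOR_RGB2HSV)
    near=(abs(C[...,0]-592)<75)&(abs(C[...,1]+82)<40)&(d["depth"]>0)&(C[...,2]>185)&(C[...,2]<262)
    b=(h[...,0]>108)&(h[...,0]<125)&(h[...,1]>120)&near; w=(h[...,1]<70)&(h[...,2]>150)&near&(C[...,2]>240)
    for nm,m in(("blue",b),("white",w)):
        if m.sum()>40: print(n,nm,m.sum(),np.percentile(C[m],[1,10,50,90,99],axis=0).T.round(1).tolist())
E
```

```text
scene white 1210 [[544.2, 561.2, 603.5, 635.5, 641.1], [-104.7, -97.8, -78.0, -61.8, -57.5], [250.4, 251.9, 253.0, 254.0, 254.8]]
top white 590 [[539.8, 541.7, 554.3, 571.6, 579.6], [-98.6, -91.5, -74.0, -61.2, -58.3], [249.4, 250.6, 252.1, 253.6, 254.6]]
wrist blue 472 [[539.9, 540.0, 540.8, 541.5, 541.6], [-101.5, -100.0, -77.3, -59.2, -57.8], [201.9, 210.9, 233.2, 244.2, 245.3]]
wrist white 25156 [[541.1, 547.1, 577.0, 614.3, 624.1], [-103.8, -99.4, -81.2, -62.8, -58.3], [250.4, 251.0, 251.7, 252.4, 253.0]]
```

The magazine sits level and centred at x≈591.3, its top 9 mm above the TCP. Lowering it into the nest.

Call:
{"fn": "send_rows", "kwargs": {"series": [[40,[0.015,0,-0.4],[0,0.01,0.02]],[40,[0,0,-0.4],[0,0,0]],[40,[0,0,-0.4],[0,0,0]],[40,[0,0,-0.3],[0,0,0]],[40,[0,0,-0.3],[0,0,0]],[40,[0,0,-0.3],[0,0,0]],[40,[0,0,0],[0,0,0]]]}}

```text
clock: 11.95
eef_pos: [592.7, -83.2, 115.8]
tool_rot: [-3.141, -0.003, 3.108]
force: [-0.3, 1.0, -5.3]
width: 45.0
gripper_force: 66.5
```

Call:
{"fn": "send_rows", "kwargs": {"series": [[40,[0,0,-0.2],[0,0,0]],[40,[0,0,-0.15],[0,0,0]],[40,[0,0,-0.08],[0,0,0]],[40,[0,0,0],[0,0,0]],[40,[0,0,0],[0,0,0]]]}}

```text
clock: 12.58
eef_pos: [594.1, -83.1, 91.8]
tool_rot: [-3.141, 0.0, 3.108]
force: [0.0, -0.2, -5.6]
width: 44.7
gripper_force: 66.5
```

Call:
{"fn": "send_rows", "kwargs": {"series": [[40,[-0.02,0.02,-0.05],[0,0,0]],[40,[0,0,-0.04],[0,0,0]],[40,[0,0,-0.04],[0,0,0]],[40,[0,0,-0.03],[0,0,0]],[40,[0,0,0],[0,0,0]]]}}

```text
clock: 13.2
eef_pos: [592.7, -81.7, 82.1]
tool_rot: [-3.141, -0.0, 3.108]
force: [-2.3, 2.1, -1.2]
width: 44.7
gripper_force: 67.0
```

Call:
{"fn": "send_rows", "kwargs": {"series": [[40,[0,0,-0.025],[0,0,0]],[40,[0,0,0],[0,0,0]],[50,[0,0,0],[0,0,0]],[60,[0,0,0],[0,0,0]],[75,[0,0,0],[0,0,0]],[75,[0,0,0],[0,0,0]],[75,[0,0,0],[0,0,0]]]}}

```text
clock: 14.08
eef_pos: [592.7, -82.0, 80.5]
tool_rot: [-3.141, -0.0, 3.108]
force: [-0.9, 0.2, -0.1]
width: 75.2
gripper_force: 0.0
```

Call:
{"fn": "send_rows", "kwargs": {"series": [[75,[0,0,0.3],[0,0,0]],[75,[0,0,0.6],[0,0,0]],[75,[0,0,0.8],[0,0,0]],[75,[0,0,0.9],[0,0,0]],[75,[0,0,0],[0,0,0]],[75,[0,0,0],[0,0,0]]]}}

```text
clock: 14.82
eef_pos: [592.2, -82.2, 237.0]
tool_rot: [-3.14, 0.0, 3.108]
force: [-0.3, 0.8, -0.2]
width: 74.9
gripper_force: 0.0
```

```bash
cat > chk.py <<'E'
from go import *
import sys
need([0,0,0])
for n in sys.argv[1:]:
    d=get_image(n); C=cloud(d); h=cv2.cvtColor(d["img"],cv2.COLOR_RGB2HSV)
    near=(abs(C[...,0]-592)<49)&(abs(C[...,1]+82)<24)&(d["depth"]>0)&(C[...,2]>70)&(C[...,2]<125)
    w=near
    P=C[w]; print(n,len(P),np.percentile(P,[1,10,50,90,99],axis=0).T.round(1).tolist())
    A=np.c_[P[:,:2]-[592,-82],np.ones(len(P))]; print("slope,z",np.linalg.lstsq(A,P[:,2],rcond=None)[0].round(3))
    save(d,n+"_%d.png"%int(sensors.read_state()["clock"]*10))
E
python3 chk.py wrist scene; ls pics
```

```text
t 14.82 tcp [592.2 -82.2 237. ] toolz [ 0.    -0.001 -1.   ] tooly [ 0.034  0.999 -0.001] F [-0.27  0.81 -0.23] w 74.9 q [ 0.51  0.65 -0.69  1.67  0.47  1.    1.2 ]
delta mm [-592.2   82.2 -237. ] units [-9.871  1.369 -3.95 ]
wrist 6406 [[543.9, 551.8, 588.5, 629.3, 639.2], [-104.6, -100.0, -81.6, -63.5, -58.9], [86.5, 87.3, 88.1, 89.0, 89.8]]
slope,z [ 0.     0.    88.145]
scene 1125 [[544.0, 552.5, 590.3, 631.9, 640.7], [-103.6, -100.4, -80.9, -63.4, -58.7], [73.2, 87.4, 89.7, 91.2, 92.2]]
slope,z [-2.3000e-02  4.9000e-02  8.8815e+01]
crop1.png
scene0.png
scene3.png
scene_149.png
t2.png
top0.png
w1.png
wrist3.png
wrist_148.png
```

Magazine seated: top at 88.1 mm, level, pan down about 8 mm. Next, the spacer.

Call:
{"fn": "send_rows", "kwargs": {"series": [[85,[0,-0.6,0],[0,0,0]],[85,[0.05,-0.7,0],[0,0,-0.2]],[85,[0.05,-0.7,0],[0,0,-0.2]],[85,[0.05,-0.7,-0.1],[0,0,-0.2]],[85,[0.06,-0.7,-0.3],[0,0,0]],[85,[0.06,-0.6,-0.3],[0,0,0]],[85,[0,0,0],[0,0,0]],[85,[0,0,0],[0,0,0]]]}}

```text
clock: 15.92
eef_pos: [608.6, -320.5, 193.4]
tool_rot: [3.14, -0.002, 3.056]
force: [-0.0, 0.4, 0.6]
width: 85.0
gripper_force: 0.0
```

```bash
cat > sp.py <<'E'
from go import *
d=get_image("wrist"); C=cloud(d); h=cv2.cvtColor(d["img"],cv2.COLOR_RGB2HSV)
m=(abs(C[...,0]-608)<70)&(abs(C[...,1]+321)<42)&(h[...,1]<60)&(h[...,2]>130)&(C[...,2]>10)&(C[...,2]<22)
P=C[m]; print(m.sum(),"z",np.percentile(P[:,2],[5,50,95]).round(1)); ys,xs=np.where(m)
r=cv2.minAreaRect(ray(d,np.c_[xs,ys],14)[:,:2].astype(np.float32)); print(r, cv2.minAreaRect(P[:,:2].astype(np.float32)))
save(d,"wsp.png"); need([608.4,-321.3,24],[0,0,-1],[.087,.996,0])
E
python3 sp.py
```

```text
3326 z [13.2 14.5 15.6]
((608.748046875, -321.1726989746094), (46.06340026855469, 99.34674835205078), 85.0702896118164) ((608.889892578125, -321.2055358886719), (46.31060791015625, 99.92240142822266), 85.14405059814453)
t 15.97 tcp [ 609.  -320.   194.1] toolz [-0.001  0.001 -1.   ] tooly [0.084 0.996 0.001] F [0.13 0.44 0.62] w 85.0 q [ 0.78  0.81 -0.64  1.44  0.52  1.06  1.52]
delta mm [  -0.6   -1.3 -170.1] units [-0.011 -0.022 -2.836]
rot units [-0.016 -0.006 -0.035]
```

View pics/wsp.png

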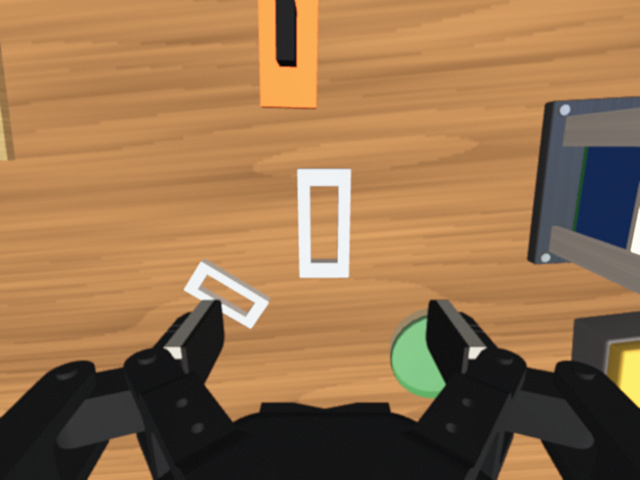

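The full-size frame is at (324,223) with centre (608.8,-321.2); the small decoy is at (227,295).

Call:
{"fn": "send_rows", "kwargs": {"series": [[85,[0,-0.02,-0.6],[0,0,-0.03]],[85,[0,0,-0.7],[0,0,0]],[85,[0,0,-0.7],[0,0,0]],[85,[0,0,-0.55],[0,0,0]],[85,[0,0,-0.2],[0,0,0]],[60,[0,0,0],[0,0,0]],[52,[0,0,0],[0,0,0]],[52,[0,0,0],[0,0,0]]]}}

```text
clock: 16.98
eef_pos: [609.8, -323.5, 31.1]
tool_rot: [-3.14, 0.002, 3.053]
force: [0.5, 0.1, -0.2]
width: 51.6
gripper_force: 0.0
```

```bash
python3 - <<'E'
from go import *
need([608.8,-321.2,20],[0,0,-1],[.085,.996,0])
E
```

```text
t 16.98 tcp [ 609.8 -323.5   31.1] toolz [ 0.002 -0.002 -1.   ] tooly [ 0.089  0.996 -0.001] F [ 0.46  0.07 -0.22] w 51.6 q [ 0.74  1.   -0.54  1.52  0.65  0.8   1.42]
delta mm [ -1.    2.3 -11.1] units [-0.016  0.038 -0.185]
rot units [0.017 0.024 0.043]
```

Call:
{"fn": "send_rows", "kwargs": {"series": [[52,[-0.016,0.038,0],[0.017,0.02,0.04]],[52,[0,0,-0.08],[0,0,0]],[52,[0,0,-0.07],[0,0,0]],[52,[0,0,0],[0,0,0]]]}}

```text
clock: 17.48
eef_pos: [607.3, -320.8, 19.7]
tool_rot: [3.14, -0.003, 3.056]
force: [-0.4, 0.6, -0.3]
width: 51.8
gripper_force: 0.0
```

Call:
{"fn": "send_rows", "kwargs": {"series": [[52,[0,0,-0.035],[0,0,0]],[52,[0,0,0],[0,0,0]]]}}

```text
clock: 17.73
eef_pos: [607.7, -320.8, 18.1]
tool_rot: [3.141, -0.002, 3.056]
force: [-0.3, 0.2, -0.3]
width: 51.8
gripper_force: 0.0
```

Call:
{"fn": "send_rows", "kwargs": {"series": [[52,[0,0,-0.035],[0,0,0]],[52,[0,0,0],[0,0,0]]]}}

```text
clock: 17.98
eef_pos: [607.7, -320.8, 16.1]
tool_rot: [3.141, -0.002, 3.056]
force: [0.9, -0.0, -0.2]
width: 52.2
gripper_force: 0.0
```

Call:
{"fn": "send_rows", "kwargs": {"series": [[52,[0.02,0,-0.035],[0,0,0]],[52,[0,0,0],[0,0,0]]]}}

```text
clock: 18.23
eef_pos: [609.1, -320.8, 14.0]
tool_rot: [3.141, -0.002, 3.056]
force: [0.6, -0.2, 0.4]
width: 52.0
gripper_force: 0.0
```

Call:
{"fn": "send_rows", "kwargs": {"series": [[52,[0,0,-0.025],[0,0,0]],[52,[0,0,0],[0,0,0]]]}}

```text
clock: 18.48
eef_pos: [609.2, -320.8, 13.7]
tool_rot: [3.141, -0.002, 3.056]
force: [-3.2, 2.1, 6.8]
width: 52.3
gripper_force: 3.3
```

Bench contact at TCP 13.7. I'll raise 3 mm, then close.

Call:
{"fn": "send_rows", "kwargs": {"series": [[52,[0,-0.006,0.065],[0,0,0]],[40,[0,0,0],[0,0,0]],[40,[0,0,0],[0,0,0]],[40,[0,0,0],[0,0,0]],[40,[0,0,0.2],[0,0,0]],[40,[0,0,0.4],[0,0,0]],[40,[0,0,0],[0,0,0]],[40,[0,0,0],[0,0,0]]]}}

```text
clock: 19.48
eef_pos: [609.0, -321.4, 52.9]
tool_rot: [3.141, -0.002, 3.056]
force: [0.5, -0.0, -1.9]
width: 44.4
gripper_force: 62.0
```

Call:
{"fn": "send_rows", "kwargs": {"series": [[40,[0,0,0.6],[0,0,0]],[40,[0,0,0.9],[0,0,0]],[40,[0,0,0.9],[0,0,0]],[40,[0,0.3,0.4],[0,0,0.2]],[40,[0,0,0],[0,0,0.2]],[40,[0,0,0],[0,0,0.2]],[40,[0,0,0],[0,0,0]]]}}

```text
clock: 20.35
eef_pos: [607.7, -303.6, 217.9]
tool_rot: [3.14, -0.006, 3.109]
force: [-0.6, -0.5, -1.4]
width: 44.4
gripper_force: 62.0
```

```bash
python3 - <<'E'
from go import *
need([592.2,-81.8,200],[0,0,-1],[.032,.9995,0])
s=sensors.read_state()["eef_pos"]
for n in("scene","top","wrist"):
    d=get_image(n); C=cloud(d); h=cv2.cvtColor(d["img"],cv2.COLOR_RGB2HSV)
    m=(abs(C[...,0]-s[0])<75)&(abs(C[...,1]-s[1])<40)&(d["depth"]>0)&(abs(C[...,2]-s[2]+5)<25)&(h[...,1]<60)&(h[...,2]>110)
    if n=="scene": save(d,"ssp.png",(80,120,320,360),2)
    P=C[m]; print(n,len(P),np.percentile(P,[1,10,50,90,99],axis=0).T.round(1).tolist())
E
```

```text
t 20.35 tcp [ 607.7 -303.6  217.9] toolz [-0.006  0.002 -1.   ] tooly [0.033 0.999 0.002] F [-0.6  -0.46 -1.44] w 44.4 q [ 0.78  0.78 -0.67  1.44  0.51  1.1   1.55]
delta mm [-15.5 221.8 -17.9] units [-0.259  3.696 -0.299]
rot units [-0.023 -0.068  0.012]
scene 1431 [[558.5, 568.5, 620.9, 656.7, 658.1], [-328.9, -323.0, -305.4, -283.6, -275.8], [203.0, 207.3, 215.9, 217.5, 230.9]]
top 891 [[556.0, 560.1, 581.8, 650.2, 655.9], [-326.2, -322.2, -298.6, -281.0, -275.6], [203.0, 208.9, 215.3, 217.1, 219.2]]
wrist 15377 [[557.5, 561.2, 593.9, 644.1, 650.2], [-326.3, -323.0, -303.5, -283.3, -279.9], [203.9, 212.1, 215.5, 216.3, 217.1]]
```

View pics/ssp.png

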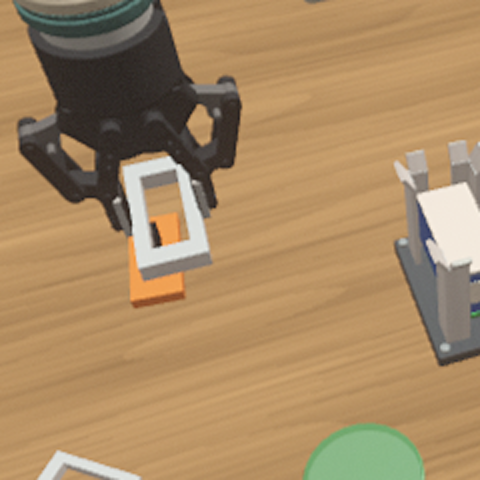

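Spacer gripped level, crop (167,215), its underside 16 mm below the TCP. Taking it to the nest.

Call:
{"fn": "send_rows", "kwargs": {"series": [[40,[-0.04,0.5,0],[0,-0.06,0]],[40,[-0.04,0.6,0],[0,0,0]],[40,[-0.04,0.7,0],[0,0,0]],[40,[-0.05,0.7,0],[0,0,0]],[40,[-0.05,0.7,0],[0,0,0]],[40,[-0.04,0.5,0],[0,0,0]],[40,[0,0,0],[0,0,0]],[40,[0,0,0],[0,0,0]]]}}

```text
clock: 21.5
eef_pos: [593.5, -82.5, 220.2]
tool_rot: [-3.142, 0.003, 3.108]
force: [-0.5, -1.4, -0.7]
width: 44.9
gripper_force: 62.0
```

```bash
python3 - <<'E'
from go import *
need([592.2,-81.8,104],[0,0,-1],[.032,.9995,0])
E
```

```text
t 21.50 tcp [593.5 -82.5 220.2] toolz [ 0.003 -0.    -1.   ] tooly [ 0.034  0.999 -0.   ] F [-0.53 -1.38 -0.74] w 44.9 q [ 0.5   0.66 -0.68  1.69  0.49  0.96  1.18]
delta mm [  -1.3    0.7 -116.2] units [-0.021  0.011 -1.937]
rot units [0.002 0.032 0.022]
```

Call:
{"fn": "send_rows", "kwargs": {"series": [[40,[-0.02,0.01,-0.4],[0,0.03,0.02]],[40,[0,0,-0.4],[0,0,0]],[40,[0,0,-0.4],[0,0,0]],[40,[0,0,-0.35],[0,0,0]],[40,[0,0,-0.2],[0,0,0]],[40,[0,0,0],[0,0,0]],[40,[0,0,0],[0,0,0]]]}}

```text
clock: 22.38
eef_pos: [592.9, -80.9, 116.2]
tool_rot: [3.141, 0.002, 3.11]
force: [0.4, -0.8, -0.9]
width: 44.3
gripper_force: 62.0
```

```bash
python3 - <<'E'
from go import *
need([592.2,-81.8,104],[0,0,-1],[.032,.9995,0])
E
```

```text
t 22.38 tcp [592.9 -80.9 116.2] toolz [ 0.002  0.001 -1.   ] tooly [0.032 0.999 0.001] F [ 0.36 -0.79 -0.87] w 44.3 q [ 0.45  0.79 -0.59  1.77  0.6   0.77  1.09]
delta mm [ -0.7  -0.9 -12.2] units [-0.011 -0.015 -0.204]
rot units [-0.009  0.022 -0.004]
```

Call:
{"fn": "send_rows", "kwargs": {"series": [[40,[-0.01,-0.015,-0.08],[0,0.02,0]],[40,[0,0,-0.06],[0,0,0]],[40,[0,0,-0.05],[0,0,0]],[40,[0,0,0],[0,0,0]],[40,[0,0,0],[0,0,0]]]}}

```text
clock: 23.0
eef_pos: [591.6, -81.5, 104.2]
tool_rot: [3.141, -0.001, 3.11]
force: [0.7, 0.3, 0.3]
width: 44.5
gripper_force: 62.1
```

Call:
{"fn": "send_rows", "kwargs": {"series": [[40,[0,0,-0.01],[0,0,0]],[48,[0,0,0],[0,0,0]],[52,[0,0,0],[0,0,0]],[60,[0,0,0],[0,0,0]],[70,[0,0,0],[0,0,0]],[70,[0,0,0],[0,0,0]],[70,[0,0,0],[0,0,0]]]}}

```text
clock: 23.88
eef_pos: [591.6, -81.5, 103.5]
tool_rot: [3.141, -0.001, 3.11]
force: [-0.3, 0.8, 0.6]
width: 69.9
gripper_force: 0.0
```

Call:
{"fn": "send_rows", "kwargs": {"series": [[70,[0,0,0.3],[0,0,0]],[70,[0,0,0.6],[0,0,0]],[70,[0,0,0.7],[0,0,0]],[70,[0,0,0.5],[0,0,0]],[70,[0,0,0],[0,0,0]],[70,[0,0,0],[0,0,0]]]}}

```text
clock: 24.62
eef_pos: [591.2, -81.7, 229.7]
tool_rot: [3.141, -0.001, 3.11]
force: [-0.5, -0.6, -1.3]
width: 69.9
gripper_force: 0.0
```

```bash
python3 chk.py wrist scene; python3 - <<'E'
from go import *
d=get_image("wrist"); C=cloud(d); h=cv2.cvtColor(d["img"],cv2.COLOR_RGB2HSV)
m=(abs(C[...,0]-592)<60)&(abs(C[...,1]+82)<30)&(h[...,1]<60)&(abs(C[...,2]-101)<5); print(cv2.minAreaRect(C[m][:,:2].astype(np.float32)))
E
```

```text
t 24.62 tcp [591.2 -81.7 229.7] toolz [-0.001  0.001 -1.   ] tooly [0.031 1.    0.   ] F [-0.52 -0.61 -1.34] w 69.9 q [ 0.51  0.65 -0.69  1.68  0.48  0.99  1.19]
delta mm [-591.2   81.7 -229.7] units [-9.854  1.362 -3.829]
wrist 7327 [[543.8, 551.7, 590.4, 629.7, 639.6], [-104.3, -99.9, -81.6, -63.2, -58.9], [85.2, 86.0, 99.7, 101.1, 101.9]]
slope,z [-7.0000e-03 -1.0000e-03  9.4925e+01]
scene 1303 [[544.4, 553.0, 588.7, 635.5, 640.8], [-104.3, -102.3, -80.0, -63.6, -58.8], [73.4, 86.7, 99.7, 103.0, 104.4]]
slope,z [-1.0000e-02  3.6000e-02  9.5306e+01]
((591.0020141601562, -81.22570037841797), (59.66175079345703, 114.1280746459961), 88.70751953125)
```

Spacer lies flat, top ≈100 mm. Now the cover.

Call:
{"fn": "send_rows", "kwargs": {"series": [[70,[-0.15,-0.6,0],[0,0,0]],[60,[-0.3,-0.7,0],[0,0,-0.2]],[60,[-0.4,-0.7,0],[0,0,-0.2]],[60,[-0.5,-0.7,0],[0,0,-0.2]],[60,[-0.5,-0.7,-0.2],[0,0,-0.2]],[60,[-0.4,-0.7,-0.3],[0,0,0]],[60,[0,-0.1,0],[0,0,0]],[60,[0,0,0],[0,0,0]]]}}

```text
clock: 25.78
eef_pos: [456.8, -333.3, 199.1]
tool_rot: [3.139, -0.001, 3.04]
force: [-0.0, 0.3, 0.0]
width: 59.8
gripper_force: 0.0
```

```bash
cat > cv.py <<'E'
from go import *
d=get_image("wrist"); C=cloud(d); h=cv2.cvtColor(d["img"],cv2.COLOR_RGB2HSV); near=(abs(C[...,0]-456)<80)&(abs(C[...,1]+336)<45)&(d["depth"]>0)
o=near&(h[...,0]>5)&(h[...,0]<20)&(h[...,1]>180)&(C[...,2]>7)&(C[...,2]<18); b=near&(h[...,2]<70)&(C[...,2]>30)&(C[...,2]<42)
for n,m in(("plate",o),("bar",b)):
    P=C[m]; print(n,m.sum(),cv2.minAreaRect(P[:,:2].astype(np.float32)),np.percentile(P[:,2],[5,50,95]).round(1))
save(d,"wcv.png"); need([456,-336,34],[0,0,-1],[.105,.994,0])
E
python3 cv.py
```

```text
plate 90 ((444.6745300292969, -337.0036926269531), (20.177270889282227, 79.68724822998047), 89.63224029541016) [11.1 12.6 13.7]
bar 606 ((455.4512023925781, -336.1788330078125), (11.300880432128906, 38.759334564208984), 83.65690612792969) [35.2 36.4 37.6]
t 25.82 tcp [ 457.6 -332.2  199.5] toolz [-0.     0.002 -1.   ] tooly [0.099 0.995 0.002] F [-1.45 -0.19  1.11] w 60.0 q [ 1.    0.65 -0.67  1.8   0.51  0.88  1.57]
delta mm [  -1.6   -3.8 -165.5] units [-0.026 -0.063 -2.758]
rot units [-0.026 -0.003 -0.065]
```

View pics/wcv.png

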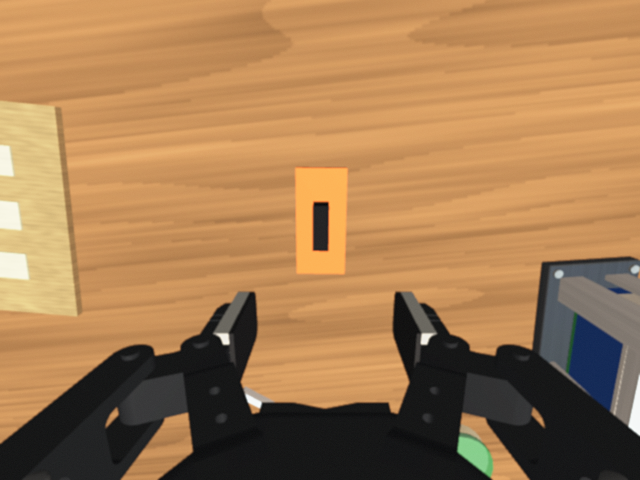

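Cover at (321,220), bar at (321,226), bar centre (455.4,-336.2).

Call:
{"fn": "send_rows", "kwargs": {"series": [[50,[-0.03,-0.065,-0.4],[-0.02,0,-0.1]],[50,[0,0,-0.7],[0,0,0]],[50,[0,0,-0.7],[0,0,0]],[50,[0,0,-0.5],[0,0,0]],[50,[0,0,-0.2],[0,0,0]],[50,[0,0,0],[0,0,0]]]}}

```text
clock: 26.58
eef_pos: [455.7, -336.2, 49.6]
tool_rot: [-3.141, -0.001, 3.034]
force: [-1.2, 0.3, 0.7]
width: 49.6
gripper_force: 0.0
```

```bash
python3 - <<'E'
from go import *
need([455.6,-336.2,34],[0,0,-1],[.11,.994,0])
E
```

```text
t 26.57 tcp [ 455.7 -336.2   49.6] toolz [-0.001 -0.    -1.   ] tooly [ 0.108  0.994 -0.   ] F [-1.21  0.34  0.71] w 49.6 q [ 0.9   0.85 -0.5   1.89  0.7   0.59  1.41]
delta mm [ -0.1   0.  -15.6] units [-0.001  0.001 -0.26 ]
rot units [ 0.    -0.011 -0.028]
```

Call:
{"fn": "send_rows", "kwargs": {"series": [[50,[0,0,-0.15],[0,0,0]],[50,[0,0,-0.1],[0,0,0]],[30,[0,0,0],[0,0,0]],[18,[0,0,0],[0,0,0]],[18,[0,0,0],[0,0,0]]]}}

```text
clock: 27.2
eef_pos: [455.0, -337.6, 34.8]
tool_rot: [-3.141, -0.001, 3.032]
force: [0.9, 0.3, 0.0]
width: 18.4
gripper_force: 0.0
```

Call:
{"fn": "send_rows", "kwargs": {"series": [[5,[0,0,0],[0,0,0]],[5,[0,0,0],[0,0,0]],[5,[0,0,0],[0,0,0]],[5,[0,0,0.2],[0,0,0]],[5,[0,0,0.5],[0,0,0]],[5,[0,0,0],[0,0,0]]]}}

```text
clock: 27.95
eef_pos: [456.2, -338.1, 78.5]
tool_rot: [-3.139, 0.003, 3.032]
force: [0.6, -0.5, -2.1]
width: 12.3
gripper_force: 59.9
```

Call:
{"fn": "send_rows", "kwargs": {"series": [[5,[0,0,0.8],[0,0,0]],[5,[0,0,0.9],[0,0,0]],[5,[0.2,0.3,0.9],[0,0,0.2]],[5,[0.4,0.7,0],[0,0,0.25]],[5,[0.4,0.7,0],[0,0,0.25]],[5,[0.4,0.7,0],[0,0,0.2]],[5,[0.4,0.7,0],[0,0,0]],[5,[0.3,0.7,0],[0,0,0]]]}}

```text
clock: 28.95
eef_pos: [581.2, -108.1, 231.6]
tool_rot: [-3.141, -0.002, 3.11]
force: [0.4, -0.6, -1.1]
width: 12.5
gripper_force: 59.9
```

Call:
{"fn": "send_rows", "kwargs": {"series": [[5,[0.15,0.4,0],[0,0,0]],[5,[0,0,0],[0,0,0]],[5,[0,0,0],[0,0,0]],[5,[0,0,0],[0,0,0]]]}}

```text
clock: 29.45
eef_pos: [589.2, -87.4, 232.1]
tool_rot: [-3.14, -0.002, 3.108]
force: [0.5, -0.4, -0.4]
width: 12.4
gripper_force: 59.9
```

```bash
python3 - <<'E'
from go import *
need([592.2,-81.8,134],[0,0,-1],[.032,.9995,0]); s=sensors.read_state()["eef_pos"]
for n in("scene","top","wrist"):
    d=get_image(n); C=cloud(d); h=cv2.cvtColor(d["img"],cv2.COLOR_RGB2HSV)
    m=(abs(C[...,0]-s[0])<75)&(abs(C[...,1]-s[1])<40)&(d["depth"]>0)&(C[...,2]<s[2]-14)&(C[...,2]>s[2]-45)&(h[...,0]>5)&(h[...,0]<20)&(h[...,1]>160)
    P=C[m]
    if len(P)>50:
        r=cv2.minAreaRect(P[:,:2].astype(np.float32)); A=np.c_[P[:,:2]-s[:2],np.ones(len(P))]; print(n,len(P),r,"z",np.percentile(P[:,2],[5,50,95]).round(1),"slope",np.linalg.lstsq(A,P[:,2],rcond=None)[0].round(3))
E
```

```text
t 29.45 tcp [589.2 -87.4 232.1] toolz [-0.002 -0.002 -1.   ] tooly [ 0.034  0.999 -0.002] F [ 0.53 -0.4  -0.41] w 12.4 q [ 0.52  0.65 -0.69  1.68  0.48  0.99  1.19]
delta mm [  3.    5.6 -98.1] units [ 0.05   0.093 -1.635]
rot units [ 0.021 -0.024  0.019]
scene 970 ((591.0431518554688, -87.01958465576172), (46.1666145324707, 102.10899353027344), 88.48120880126953) z [203.  210.8 212.4] slope [-3.60000e-02  2.90000e-02  2.10836e+02]
top 583 ((561.8231201171875, -87.07917022705078), (45.094749450683594, 44.66883087158203), 87.35266876220703) z [208.3 210.4 212.4] slope [ 0.00000e+00 -7.00000e-03  2.10445e+02]
wrist 8382 ((590.7205810546875, -86.84117126464844), (45.95296096801758, 100.52361297607422), 88.42059326171875) z [208.7 209.9 210.9] slope [ 3.00000e-03 -3.00000e-03  2.09864e+02]
```

Cover level, its centre 1.6 mm ahead of the TCP. I'll correct and lower.

Call:
{"fn": "send_rows", "kwargs": {"series": [[5,[0.023,0.085,0],[0.02,-0.02,0.02]],[5,[0,0,-0.3],[0,0,0]],[5,[0,0,-0.4],[0,0,0]],[5,[0,0,-0.4],[0,0,0]],[5,[0,0,-0.3],[0,0,0]],[5,[0,0,0],[0,0,0]],[5,[0,0,0],[0,0,0]]]}}

```text
clock: 30.48
eef_pos: [591.7, -80.0, 149.0]
tool_rot: [3.14, 0.002, 3.112]
force: [-0.7, -0.1, -0.9]
width: 12.7
gripper_force: 59.9
```

```bash
python3 - <<'E'
from go import *
need([590.6,-82.3,134],[0,0,-1],[.032,.9995,0])
E
```

```text
t 30.48 tcp [591.7 -80.  149. ] toolz [ 0.002  0.001 -1.   ] tooly [0.029 1.    0.001] F [-0.69 -0.06 -0.87] w 12.7 q [ 0.47  0.75 -0.63  1.75  0.57  0.83  1.11]
delta mm [ -1.1  -2.3 -15. ] units [-0.019 -0.038 -0.25 ]
rot units [-0.013  0.02  -0.032]
```

Call:
{"fn": "send_rows", "kwargs": {"series": [[5,[-0.02,-0.038,-0.1],[-0.01,0.02,-0.03]],[5,[0,0,-0.07],[0,0,0]],[5,[0,0,-0.04],[0,0,0]],[5,[0,0,0],[0,0,0]],[5,[0,0,0],[0,0,0]]]}}

```text
clock: 31.1
eef_pos: [590.1, -82.5, 136.1]
tool_rot: [3.141, -0.001, 3.11]
force: [-0.5, -0.7, -1.0]
width: 12.9
gripper_force: 59.9
```

Call:
{"fn": "send_rows", "kwargs": {"series": [[5,[0,0,-0.025],[0,0,0]],[5,[0,0,0],[0,0,0]]]}}

```text
clock: 31.35
eef_pos: [590.1, -82.6, 134.4]
tool_rot: [3.142, -0.001, 3.11]
force: [0.3, 0.0, -0.5]
width: 12.5
gripper_force: 60.0
```

Call:
{"fn": "send_rows", "kwargs": {"series": [[5,[0,0,-0.02],[0,0,0]],[5,[0,0,0],[0,0,0]],[18,[0,0,0],[0,0,0]],[25,[0,0,0],[0,0,0]],[40,[0,0,0],[0,0,0]],[40,[0,0,0],[0,0,0]],[40,[0,0,0],[0,0,0]]]}}

```text
clock: 32.22
eef_pos: [590.0, -82.6, 133.3]
tool_rot: [3.142, -0.001, 3.11]
force: [0.1, -0.6, -0.5]
width: 40.6
gripper_force: 0.0
```

Call:
{"fn": "send_rows", "kwargs": {"series": [[40,[0,0,0.3],[0,0,0]],[40,[0,0,0.7],[0,0,0]],[40,[0,0,0.7],[0,0,0]],[40,[-0.7,-0.3,0.3],[0,0,0]],[40,[-0.8,-0.3,0],[0,0,0]],[40,[-0.5,0,0],[0,0,0]],[40,[0,0,0],[0,0,0]],[40,[0,0,0],[0,0,0]]]}}

```text
clock: 33.22
eef_pos: [471.3, -118.5, 254.3]
tool_rot: [-3.141, 0.002, 3.11]
force: [-0.1, 0.4, 0.6]
width: 40.0
gripper_force: 0.0
```

```bash
python3 - <<'E'
from go import *
need([0,0,0])
for n in("scene","top","wrist"):
    d=get_image(n); C=cloud(d); h=cv2.cvtColor(d["img"],cv2.COLOR_RGB2HSV)
    m=(abs(C[...,0]-592)<65)&(abs(C[...,1]+82)<35)&(d["depth"]>0)&(C[...,2]<122)&(C[...,2]>95)&(h[...,0]>5)&(h[...,0]<20)&(h[...,1]>160); P=C[m]
    if len(P)>50:
        A=np.c_[P[:,:2]-[592,-82],np.ones(len(P))]; print(n,len(P),cv2.minAreaRect(P[:,:2].astype(np.float32)),"z",np.percentile(P[:,2],[5,50,95]).round(1),"slope",np.linalg.lstsq(A,P[:,2],rcond=None)[0].round(3))
    if n=="scene": save(d,"fin.png")
E
```

```text
t 33.23 tcp [ 471.3 -118.5  254.3] toolz [ 0.002 -0.    -1.   ] tooly [ 0.032  0.999 -0.   ] F [-0.11  0.39  0.57] w 40.0 q [ 0.72  0.47 -0.76  1.94  0.42  0.89  1.28]
delta mm [-471.3  118.5 -254.3] units [-7.855  1.975 -4.238]
scene 975 ((592.177734375, -82.06777954101562), (46.65150451660156, 100.11366271972656), 88.3822250366211) z [108.8 112.4 114.3] slope [-1.00000e-02  9.00000e-03  1.12263e+02]
top 1037 ((589.8948364257812, -83.09614562988281), (43.93840408325195, 99.56282806396484), 88.25416564941406) z [109.3 111.5 113.7] slope [0.00000e+00 3.00000e-03 1.11446e+02]
wrist 2184 ((588.75244140625, -85.92937469482422), (39.61954116821289, 96.31948852539062), 88.22637939453125) z [109.7 110.9 112.2] slope [5.00000e-03 1.90000e-02 1.11191e+02]
```

View pics/fin.png

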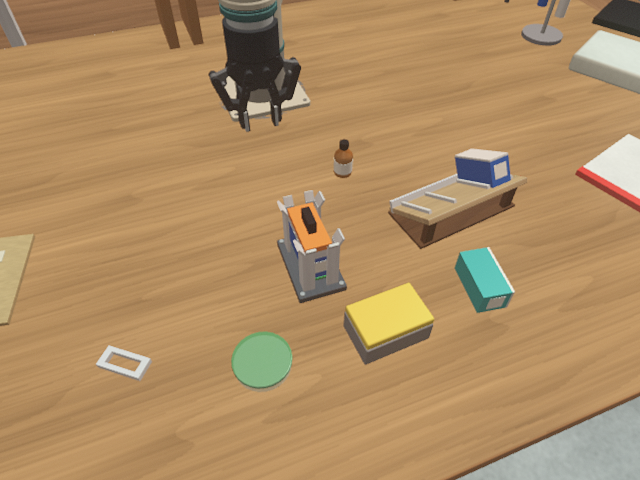

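The final picture shows the cover flat in the nest at (312,228), bar up. The empty magazine is in its bay at (484,168), and the bystanders haven't moved. Handing in.

```bash
python3 -c "
from cell import ctrl; print(ctrl.finish_job())"
```

```text
the job is handed in; nothing more can be done
None
```

Job handed in: the full magazine (about 6.5 N when lifted), spacer and cover are stacked level in the nest and the empty magazine is back in its bay; the hand-in gave no verdict, but my last camera check showed everything in place.

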